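# Set up the drone bench: clear the mat, slide the frame on, dock the battery

### The arm

A 6-joint arm with a two-finger parallel gripper is mounted at the origin on the work surface. World frame = base frame: x ahead of the robot, y to its left, z up, the work surface at z = 0. Lengths are in mm, angles in rad, forces in N, time in s.
With the tool pointing down it reaches from about 350 to 875 mm from the base axis. Payload 4.2 kg.
Tool frame: the origin (TCP) lies at the very end of the fingers, on their centre line; the grasp point (between the pads) lies 19 mm behind it; z points along the fingers, y is the line along which they close (so a half turn about z gives the same grasp; the last joint's range is limited). The gripper opens to 85 mm and grips with 20 to 120 N. Pads are 22 mm wide; open, the fingers measure 114 mm over their backs; the gripper's body (76 mm by 85 mm) begins 54 mm behind the grasp point. The pads swing forward as they close: fully open they stand 13 mm farther back than shut.
Start: joints at [-1.048, 0.385, 0.008, 0, -1.194, -0.259], TCP at [162.986, -603.353, 231.312] pointing down, gripper open.
Joint ranges: [-3.14, 3.14], [-1.21, 2.06], [-1.07, 1.41], [-3.16, 2.05], [-2.99, -0.16], [-3.1, 3.1]. Speed limits (rad/s): [2.79, 2.79, 3.14, 3.14, 3.14, 3.14].

### API

Orientations are given as a unit quaternion [x, y, z, w].
In Python, from bench import arm gives the robot as it stands. The module is installed in compiled form; this text tells all that it offers.
- The arm moves only by the tool drive_tool, never from a script. Its argument "targets" is a list of rows, each a list of 5 numbers: the closure, from -1 (fully open) to 1 (shut), then the shift along the tool's x, y, z in mm, then the turn about the tool's z in degrees. In form: [[grip, tx, ty, tz, roll], ...]. A call has 1 to 12 rows; each row is the pose to reach, as a shift and turn from the pose commanded when the call began, along the tool's axes at that moment; what a row does not reach only later rows make up. A row lasts 1/10 s, in which the tool goes at most 50 mm and 8.59 degrees, less where a joint would pass 70% of its speed; a pose out of reach is approached as far as the arm can. A call with a gripper value outside its range is refused whole. The fingers move at their own pace and stop on an object; the grip force is fixed at half the most. Time passes only in rows, so rows that repeat a pose let the fingers close. It gives the time, the measured TCP pose, the force, the opening and the grip force at its end, in the units of the state.
- arm.read_state(): the state, without advancing time (a new reading comes with each control period).
- arm.get_image(name): name is "scene" or "top"; returns the picture (420x560x3 uint8, blue, green, red); there is no depth.
- arm.camera_params(name): a dict with "fov_y" (degrees; the focal length in pixels is half the picture's height over the tangent of half this angle, whatever the lens; pixels are square), "cx", "cy" (the principal point, pixels), "rvec" (rotation vector, rad) and "tvec" (3), from world to camera coordinates, as OpenCV has them. Camera axes: x right, y down, z forward; pixel columns grow to the right and rows downward; lengths in mm; the calibration is good to about 2 mm. A picture is of the moment at which its call begins. camera_params takes no time and is no camera call.
- arm.job_done(): hands the job in; it is judged then, once.
The state is a dict: "clock": time; "joints": joint angles; "joint_vel": joint speeds; "joint_efforts": joint torques, N m; "position": TCP position; "ee_rot": TCP orientation; "contact_force": force on the tool from outside, world axes, zero at the start; "wrist_torque": the same for the moment, N m; "gripper_width": finger opening in mm; "grasp_force": force on a finger pad.
Only numpy, scipy, OpenCV 4.12 (cv2) and the standard library are available. Lean on these libraries where they do the work, as an engineer would, in place of code of your own. Each camera call takes 0.05 s, during which the arm holds its last target. There are 200 camera calls.

### The job

Clear the work mat: lay the long drone arm flat in the tray's long compartment with its round motor head in the wide end, then lay the short bar flat in the tray's short compartment. Next slide the drone frame across the desk, without lifting it, until it sits centred and square on the mat with its long side along the mat's long side, and last slide the battery across the desk, also without lifting it, in between the charger's rails until it is fully home against the end stop. Let go of each piece before taking the next, and leave everything else on the desk where it is.

Things in the scene. Friction and masses are not known exactly. Their poses are not given: they have to be found in the camera images.
- long_arm: Flat black plastic drone arm, 12 mm thick, loose, lying on the mat at the start. A 24 mm wide bar from x = -80 to +60 mm with a round motor head of diameter 44 mm centred at x = +60 mm (overall 162 mm long). Origin: underside, on the bar's centre line, near the centre of mass; x points along the bar to the round head, z up. Grip it across the bar (24 mm) near the origin. About 0.07 kg.
- long_arm_head (a point): Centre of the long arm's round motor head, at its underside (arm frame x = +60 mm).
- short_bar: Flat black plastic bar, 100 x 24 x 12 mm, plain, both ends alike, loose, lying on the mat beside the long arm at the start (which of them is on which side varies). Origin: centre of underside; x along its length, z up. Grip it across its 24 mm width near the origin. About 0.05 kg.
- tray: Brown moulded-pulp tray fixed to the desk, 200 x 150 mm, floor 4 mm thick, its blocks rise to 18 mm above the desk. Origin: underside centre; x along its long side. Two compartments lie side by side along x, the long one at y = -36 mm, the short one at y = +36 mm. An open channel across the tray, |x| < 30 mm, without walls, leaves room for the fingers at the middle of both compartments.
- long_pocket (a point): Centre of the long compartment's floor (4 mm above the desk), axes as the tray. The compartment reaches x = -92 to +92 mm; it is 38 mm wide at its -x end and 56 mm wide at its +x end (the wide end, for the round head, which does not fit the narrow end).
- short_pocket (a point): Centre of the short compartment's floor (4 mm above the desk), axes as the tray. The compartment reaches x = -56 to +56 mm and is 38 mm wide.
- mat: Grey vinyl work mat 190 x 150 mm with thin white lines crossing at its centre, fixed, 1 mm thin and flush: things slide onto it without any step and rest at desk height on it. Origin: its centre at desk height; x along its long side.
- frame: Loose drone frame: black plate 110 x 70 x 8 mm with four diagonal stubs (about 140 x 110 mm overall) and a grey block in the middle to grip, 50 mm long (x), 30 mm wide (y), from 8 to 36 mm above the underside. Origin: centre of underside; x along the long side. 0.2 to 0.42 kg. Starts on the bare desk right of the mat (-y), turned at most 0.8 rad from it.
- battery: Loose flat battery pack, grey, 90 x 56 x 20 mm, with a black grip rib on top, 50 mm long (x), 20 mm wide (y), from 20 to 44 mm above the underside. Origin: centre of underside; x along its length; both ends alike. About 0.35 kg (0.25 to 0.49). Starts on the desk on the robot's side of the charger.
- charger: Grey battery charger fixed to the desk. Its bay is open at the -x end and has no raised floor: two side rails 100 mm long (x = -52 to +48 mm), 14 mm high, 10 mm thick, 68 mm apart inside (y = -34 to +34 mm), and an end stop, the face of a 30 mm high, 50 mm deep housing, at x = +48 mm. Origin: at desk height on the bay's centre line; x points into the bay towards the end stop.
- bay_home (a point): Where the battery's origin lies when it is fully home against the end stop (charger frame x = +3 mm, y = 0, desk height), axes as the charger.
- screwdriver: Bystander: screwdriver 160 mm long with an orange handle, lying across near the robot's base.
- tape: Bystander: roll of tape, diameter 70 mm, 20 mm high, beyond the frame.
- motor: Bystander: small steel motor standing on the desk, diameter 28 mm, 30 mm high, between tray and mat at the far side.
- meter: Bystander: yellow multimeter 140 x 75 x 30 mm at the far left.
- mug: Bystander: white mug 80 mm high, to the right of the charger.
- glue: Bystander: white bottle, diameter 40 mm, 90 mm high, to the left beyond the tray.

How it is judged:
By the outcome, as a careful person would: the job done as asked, in the order asked, and still so for the second after the job is handed in, with the robot touching nothing.
It also fails if it takes over 72 s, if anything falls off the work surface, if the arm or the gripper's body presses on something with over 40 N, if the wrist force passes 120 N, or if a joint passes its speed limit or range.

## Working session

There is one attempt and no reset: what is moved stays moved. The work goes in short steps, Python scripts to look and compute and a tool call to move; the robot and the scene stay as the last step left them, time stands still between calls to the robot, and variables do not carry over. Pictures are saved under pics/ and viewed, at most 10 in all, crops included, and the job is handed in when it is done.

Besides the shell and the picture viewer there is one more tool, called after ">>>" in YAML: its name, and indented under it one key for each argument. drive_tool: Moves the arm, as the interface text tells. Its arguments: {"type":"object","properties":{"targets":{"type":"array","items":{"type":"array","items":{"type":"number"}}}},"required":["targets"]}

```bash
mkdir -p pics; python3 - <<'E'
from bench import arm
import cv2
for n in("scene","top"):
    cv2.imwrite(f"pics/{n}0.png",arm.get_image(n)); print(n,arm.camera_params(n))
s=arm.read_state(); print(s)
E
```

```text
scene {'fov_y': 43.18041449087669, 'cx': 282.146272324952, 'cy': 205.28037235044727, 'rvec': array([ 1.98072578,  1.41244797, -0.58067827]), 'tvec': array([-172.73935363, -370.50808525, 1772.13324811])}
top {'fov_y': 44.53822268879317, 'cx': 277.27978259958405, 'cy': 211.81928532632065, 'rvec': array([ 2.15928406, -2.03124604,  0.23708187]), 'tvec': array([ -63.06506288,  566.41759904, 1605.82599436])}
{'clock': 0.1, 'joints': array([-1.04840185e+00,  3.85519578e-01,  6.77745970e-03, -4.23719275e-04,
       -1.19400433e+00, -2.58578956e-01]), 'joint_vel': array([-5.35198177e-04, -1.92944744e-03,  5.48183017e-03,  2.13465102e-03,
       -7.97271909e-05, -1.67819660e-03]), 'joint_efforts': array([-8.85699842e-05, -3.93318486e+01,  1.88930172e+01,  4.19805408e+00,
       -2.60316941e-03,  1.03031797e-05]), 'position': array([ 162.84830612, -602.88082806,  230.31440633]), 'ee_rot': array([-1.31448039e-01,  9.91322563e-01,  9.76617688e-04, -1.89047560e-04]), 'contact_force': array([-0.20420301,  0.10449856, -0.432378  ]), 'wrist_torque': array([ 0.01058044, -0.05463742, -0.05952723]), 'grasp_force': 0.0, 'gripper_width': 85.29193170197844}
```

View pics/top0.png

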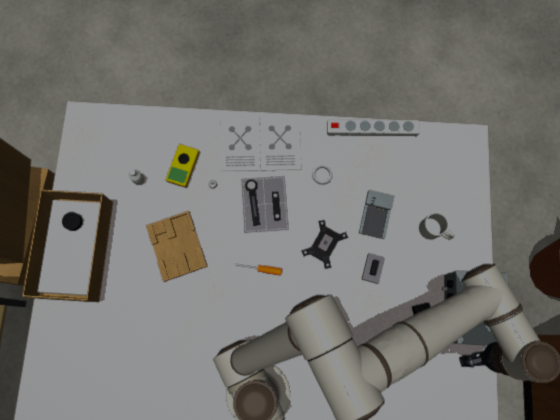

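View pics/scene0.png

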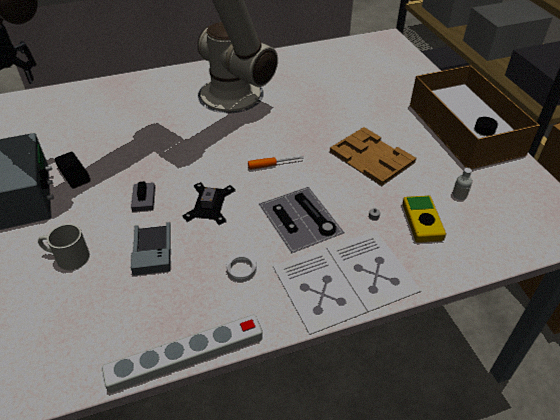

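The top view shows the tray at (177,246), the mat at (265,204) with the long arm's head up at (252,185), the frame at (325,243), the battery at (373,268) and the charger at (376,215). Next, an enlarged crop.

```bash
cat > h.py <<'E'
import numpy as np,cv2
from bench import arm
from scipy.spatial.transform import Rotation as R
def cam(n):
    p=arm.camera_params(n); f=210/np.tan(np.radians(p["fov_y"]/2))
    return np.array([[f,0,p["cx"]],[0,f,p["cy"]],[0,0,1]]),cv2.Rodrigues(p["rvec"])[0],p["tvec"]
def px2w(n,uv,z=0):
    K,r,t=cam(n); uv=np.atleast_2d(uv).astype(float)
    d=np.c_[uv,np.ones(len(uv))]@np.linalg.inv(K).T@r; c=-r.T@t
    return c[:2]+d[:,:2]*((z-c[2])/d[:,2:])
def w2px(n,P):
    K,r,t=cam(n); q=(np.atleast_2d(P)@r.T+t)@K.T; return q[:,:2]/q[:,2:]
def crop(im,x,y,w,h,k,fn):
    c=cv2.resize(im[y:y+h,x:x+w],None,fx=k,fy=k,interpolation=cv2.INTER_CUBIC)
    c=cv2.convertScaleAbs(c,alpha=1.3,beta=10)
    for u in range((x//10+1)*10,x+w,10): cv2.putText(c,str(u),((u-x)*k-8,8),0,.3,(0,0,255)); cv2.line(c,((u-x)*k,10),((u-x)*k,14),(0,0,255))
    for v in range((y//10+1)*10,y+h,10): cv2.putText(c,str(v),(0,(v-y)*k+3),0,.3,(0,0,255)); cv2.line(c,(20,(v-y)*k),(24,(v-y)*k),(0,0,255))
    cv2.imwrite(fn,c)
def delta(xy,z,yaw=None):
    """tool-frame shift to TCP world target; yaw = world direction of finger closing line (deg)"""
    s=arm.read_state(); r=R.from_quat(s["ee_rot"]); d=np.r_[xy,z]-s["position"]
    y=r.as_matrix()[:,1]; cur=np.degrees(np.arctan2(y[1],y[0])); out=r.inv().apply(d).round(1)
    roll=None if yaw is None else -((yaw-cur+90)%180-90)
    print("t",s["clock"],"pos",s["position"].round(1),"cur yaw",round(cur,1),"shift",out,"roll",roll,"j6",s["joints"][5].round(2))
E
python3 - <<'E'
from h import *
im=cv2.imread("pics/top0.png")
crop(im,138,165,132,118,6,"pics/tl.png"); crop(im,270,160,132,130,6 if 0 else 4,"pics/tr.png")
crop(im,228,170,170,117,4,"pics/tr.png")
E
```

```text
(no output)
```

View pics/tl.png

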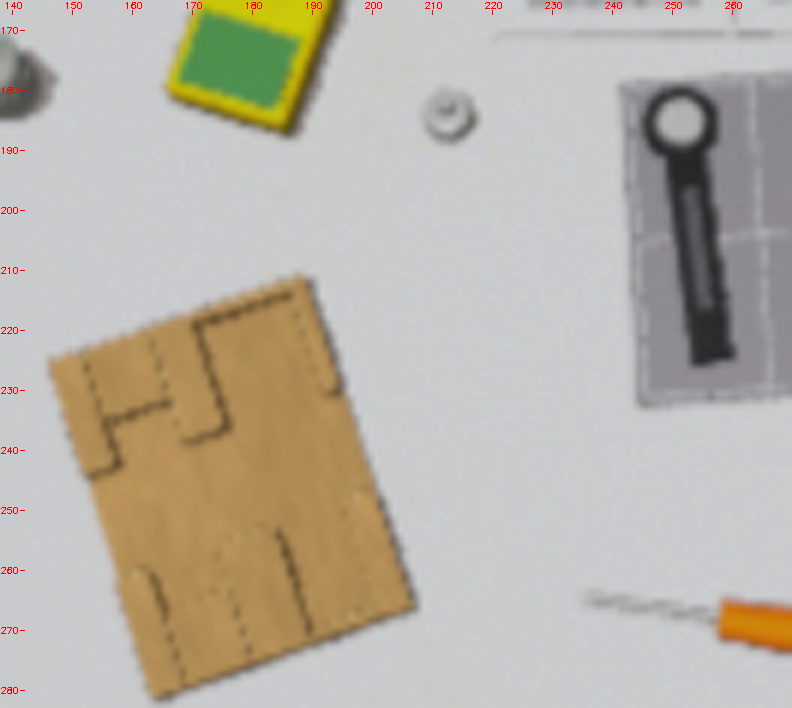

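View pics/tr.png

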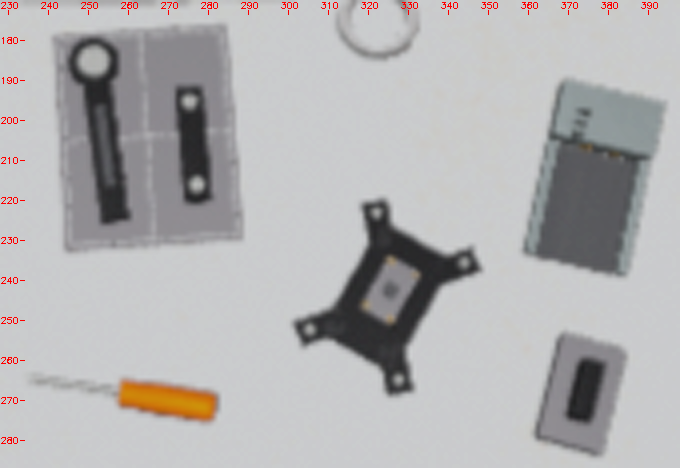

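The crops give me the outlines. The tray's wide end is at the top, in the right-hand compartment. The corners are read below and fitted as known shapes.

```bash
cat > fit.py <<'E'
from h import *
def fit(name,uv,loc,z,n="top"):
    W=px2w(n,uv,z); L=np.array(loc,float)
    a=L-L.mean(0); b=W-W.mean(0)
    th=np.arctan2((a[:,0]*b[:,1]-a[:,1]*b[:,0]).sum(),(a*b).sum())
    sc=np.sqrt((b**2).sum()/(a**2).sum())
    c,s=np.cos(th),np.sin(th); M=np.array([[c,-s],[s,c]]); o=W.mean(0)-M@L.mean(0)
    e=W-(L@M.T+o); print(name,"o",o.round(1),"yaw",np.degrees(th).round(1),"scale",sc.round(3),"rms",np.sqrt((e**2).sum(1).mean()).round(1)); return o,th,M
def rect(l,w): return [(l/2,w/2),(l/2,-w/2),(-l/2,-w/2),(-l/2,w/2)]
E
python3 - <<'E'
from fit import *
o,t,M=fit("tray",[(146,224.5),(190,211),(207,266.5),(164,281.5)],rect(200,150),18)
print("long",o+M@[0,-36],"short",o+M@[0,36])
fit("mat",[(241,179),(284.5,176.5),(288.5,229.5),(245,233)],rect(190,150),0)
fit("arm",[(251.5,185),(256,224.5)],[(60,0),(-80,0)],12)
fit("short",[(272,192),(278.5,191.5),(281.5,219.5),(275,220.5)],rect(100,24),12)
fit("frameblock",[(325,235),(332.5,238.5),(325.5,251),(318,247)],rect(50,30),36)
print(px2w("top",[(321.5,223),(344,235.5),(305,252),(327,265)],8).mean(0))
fit("batt",[(368.5,253),(384,257.5),(377,284),(361.5,279.5)],rect(90,56),20)
fit("rib",[(373,259),(379,261),(375,276),(369,274)],rect(50,20),44)
fit("chg",[(369,189.5),(394,195.5),(390,210),(365.5,204.5)],[(98,44),(98,-44),(48,-44),(48,44)],30)
fit("chgrail",[(359,233.5),(384,239)],[(-52,44),(-52,-44)],14)
# scene check
print(px2w("scene",[(374,213)],30),px2w("top",[(212.5,183.5)],30))
delta([500,0],200,0)
E
```

```text
tray o [446.  296.9] yaw 22.6 scale 0.996 rms 2.0
long [459.8865407  263.71331287] short [432.20459234 330.17916677]
mat o [608.8  16.7] yaw 7.8 scale 0.99 rms 1.7
arm o [612.   55.1] yaw 10.4 scale 0.99 rms 0.7
short o [602.7 -24.6] yaw 9.4 scale 0.984 rms 1.2
frameblock o [ 481.7 -191.1] yaw -26.0 scale 0.933 rms 2.2
[ 483.42623962 -190.72465994]
batt o [ 409.4 -350.7] yaw -13.4 scale 0.987 rms 2.0
rib o [ 409.5 -350.3] yaw -13.9 scale 1.013 rms 0.4
chg o [ 568.1 -353.9] yaw -10.8 scale 0.986 rms 2.7
chgrail o [ 568.6 -353.9] yaw -9.2 scale 0.96 rms 1.8
[[681.73208605 191.40709235]] [[662.27217061 196.31466542]]
t 0.1 pos [ 162.8 -602.9  230.3] cur yaw 105.1 shift [-482.6  494.1   31.2] roll -74.89344528996537 j6 -0.26
```

```bash
python3 - <<'E'
from fit import *
print(w2px("top",[0,0,0]), w2px("scene",[[0,0,0],[662,196,30]]))
delta([612,55],110,100.4)
E
```

```text
[[257.13996721 392.70463381]] [[230.41955814  94.33190909]
 [372.19372574 207.3537804 ]]
t 0.1 pos [ 162.8 -602.9  230.3] cur yaw 105.1 shift [-605.1  517.9  121.3] roll 4.706554710034638 j6 -0.26
```

>>> drive_tool:
  targets:
    - [-1,-605,518,20,4.7]
    - [-1,-605,518,20,4.7]
    - [-1,-605,518,20,4.7]
    - [-1,-605,518,20,4.7]
    - [-1,-605,518,20,4.7]
    - [-1,-605,518,20,4.7]
    - [-1,-605,518,20,4.7]
    - [-1,-605,518,20,4.7]
    - [-1,-605,518,20,4.7]
    - [-1,-605,518,20,4.7]
    - [-1,-605,518,20,4.7]
    - [-1,-605,518,20,4.7]

```text
clock: 1.3
position: [501.6, -105.9, 216.1]
ee_rot: [-0.091, 0.996, 0.0, -0.0]
contact_force: [1.0, -1.6, 0.1]
gripper_width: 85.4
grasp_force: 0.0
```

```bash
python3 - <<'E'
from fit import *
delta([612,55],60,100.4)
E
```

```text
t 1.3 pos [ 501.6 -105.9  216.1] cur yaw 100.4 shift [-137.7  138.2  156.1] roll 0.03780160906038077 j6 -1.5
```

>>> drive_tool:
  targets:
    - [-1,-138,138,60,0]
    - [-1,-138,138,60,0]
    - [-1,-138,138,60,0]
    - [-1,-138,138,60,0]
    - [-1,-138,138,156,0]
    - [-1,-138,138,156,0]
    - [-1,-138,138,156,0]
    - [-1,-138,138,156,0]

```text
clock: 2.1
position: [612.0, 52.5, 60.2]
ee_rot: [-0.091, 0.996, -0.001, -0.001]
contact_force: [0.0, -0.7, 1.4]
gripper_width: 85.6
grasp_force: 0.0
```

```bash
python3 - <<'E'
from fit import *
delta([612,55],4,100.4)
crop(arm.get_image("scene"),250,180,120,90,6,"pics/a.png")
E
```

```text
t 2.1 pos [612.   52.5  60.2] cur yaw 100.5 shift [-0.5  2.6 56.2] roll 0.0594861804289053 j6 -1.74
```

View pics/a.png

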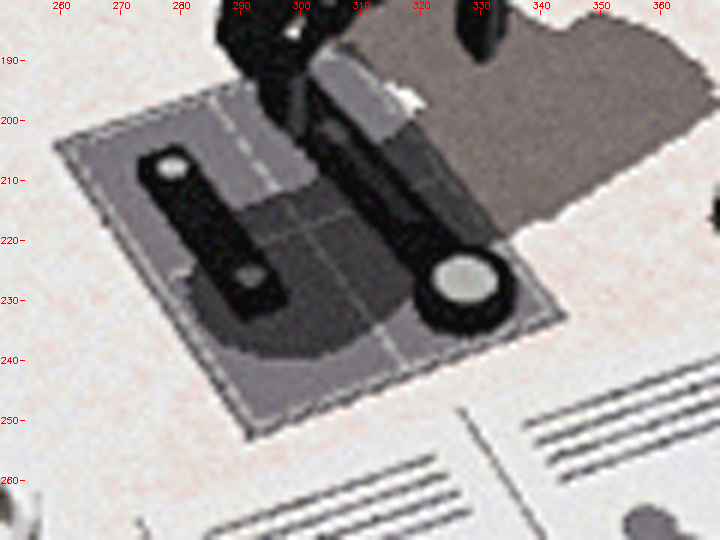

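The scene crop shows the arm's head at (327,227), the bar between the open fingers and the short bar clear to the left. Descending and gripping.

>>> drive_tool:
  targets:
    - [-1,0,2.5,40,0]
    - [-1,0,2.5,57,0]
    - [-1,0,2.5,57,0]
    - [1,0,2.5,57,0]
    - [1,0,2.5,57,0]
    - [1,0,2.5,57,0]
    - [1,0,2.5,57,0]
    - [1,0,2.5,57,0]
    - [1,0,2.5,57,0]
    - [1,0,2.5,57,0]
    - [1,0,2.5,57,0]

```text
clock: 3.25
position: [612.4, 55.4, 4.7]
ee_rot: [-0.091, 0.996, 0.0, 0.001]
contact_force: [-1.3, 0.1, 6.1]
gripper_width: 22.1
grasp_force: 59.6
```

```bash
python3 - <<'E'
from fit import *
s=arm.read_state(); print(s["contact_force"],s["gripper_width"],s["grasp_force"])
print(w2px("scene",[[671,65.8,12]]))
delta([460,263.7],100,112.6)
E
```

```text
[-1.25347877  0.1376725   6.14972651] 22.05459159937373 59.629887342453
[[325.91464484 226.67590402]]
t 3.25 pos [612.4  55.4   4.7] cur yaw 100.5 shift [111.8 232.4 -95.6] roll -12.144871909538722 j6 -1.74
```

>>> drive_tool:
  targets:
    - [1,0,0,-40,0]
    - [1,0,0,-75,0]
    - [1,25,50,-75,-4]
    - [1,50,100,-75,-8]
    - [1,75,150,-75,-12]
    - [1,100,200,-75,-12]
    - [1,112,232,-75,-12]
    - [1,112,232,-40,-12]
    - [1,112,232,-40,-12]
    - [1,112,232,-40,-12]

```text
clock: 4.25
position: [459.1, 262.6, 43.0]
ee_rot: [-0.195, 0.981, -0.001, -0.001]
contact_force: [0.2, -0.4, -0.5]
gripper_width: 21.6
grasp_force: 59.0
```

```bash
python3 - <<'E'
from fit import *
delta([460,263.7],8,112.6); print(arm.read_state()["gripper_width"])
crop(arm.get_image("scene"),315,110,120,90,6,"pics/b.png")
E
```

```text
t 4.25 pos [459.1 262.6  43. ] cur yaw 112.4 shift [-1.3  0.7 35. ] roll -0.1549841282414235 j6 -2.01
21.635521347134862
```

View pics/b.png

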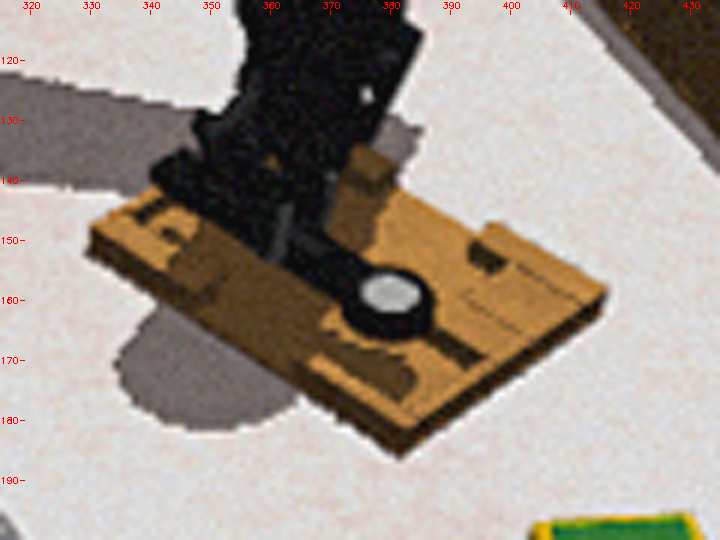

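The crop shows the arm over the long compartment with its head at the wide end (380,159). The tray corners at (416,159), (382.5,181) and (330,148) give a cross-check.

```bash
python3 - <<'E'
from fit import *
o,t,M=fit("tray",[(416,159),(382.5,181),(330,148)],[(100,75),(100,-75),(-100,-75)],18,"scene"); print(o+M@[0,-36],o+M@[0,36])
print(w2px("scene",[np.r_[459+60*np.cos(.394),262.6+60*np.sin(.394),43+8]]))
E
```

```text
tray o [451.3 301.8] yaw 23.0 scale 0.977 rms 3.5
[465.42720921 268.69911343] [437.25410026 334.95827078]
[[378.91971079 158.59703668]]
```

>>> drive_tool:
  targets:
    - [1,-3,1.3,0,0]
    - [1,-3,1.3,15,0]
    - [1,-3,1.3,25,0]
    - [1,-3,1.3,32,0]
    - [1,-3,1.3,34.5,0]
    - [1,-3,1.3,34.5,0]
    - [1,-3,1.3,34.5,0]

```text
clock: 5.0
position: [461.9, 265.6, 9.0]
ee_rot: [-0.194, 0.981, 0.0, 0.0]
contact_force: [-0.3, -0.5, -0.1]
gripper_width: 21.9
grasp_force: 59.0
```

>>> drive_tool:
  targets:
    - [0,0,0,0,0]
    - [-0.5,0,0,0,0]
    - [-1,0,0,0,0]
    - [-1,0,0,0,0]
    - [-1,0,0,-30,0]
    - [-1,0,0,-80,0]
    - [-1,0,-50,-100,6]
    - [-1,0,-100,-100,10]
    - [-1,0,-100,-100,12]

```text
clock: 5.9
position: [500.8, 169.6, 109.8]
ee_rot: [-0.087, 0.996, 0.0, 0.001]
contact_force: [-0.9, -0.3, -0.9]
gripper_width: 85.6
grasp_force: 0.0
```

```bash
python3 - <<'E'
from fit import *
delta([602.7,-24.6],60,99.4)
a=arm.get_image("top"); b=arm.get_image("scene")
crop(a,140,205,75,80,5,"pics/c1.png");crop(b,325,120,80,80,5,"pics/c2.png")
x,y=cv2.imread("pics/c1.png"),cv2.imread("pics/c2.png")
cv2.imwrite("pics/c.png",np.hstack([x,y]))
E
```

```text
t 5.9 pos [500.8 169.6 109.8] cur yaw 100.0 shift [ -66.6 -209.    49.7] roll 0.609799459143062 j6 -2.03
```

View pics/c.png

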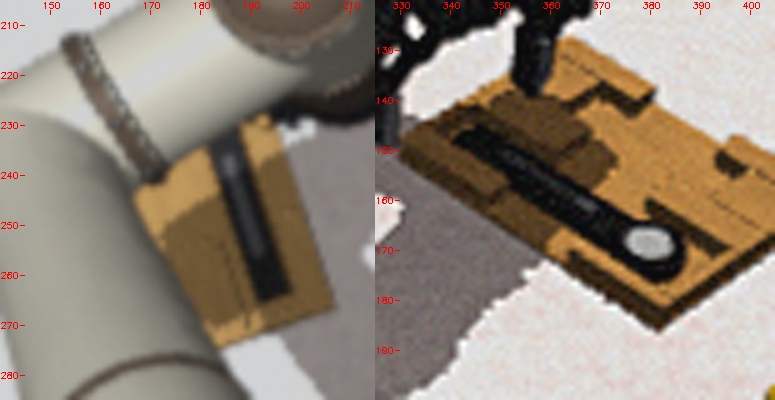

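The long arm lies in the long compartment with its head in the wide end (scene (380,168)). Next is the short bar.

>>> drive_tool:
  targets:
    - [-1,-16,-48,0,0.6]
    - [-1,-32,-96,0,0.6]
    - [-1,-48,-144,0,0.6]
    - [-1,-60,-185,0,0.6]
    - [-1,-66.5,-209,10,0.6]
    - [-1,-66.5,-209,50,0.6]
    - [-1,-66.5,-209,50,0.6]
    - [-1,-66.5,-209,50,0.6]

```text
clock: 6.8
position: [602.5, -19.6, 58.1]
ee_rot: [-0.087, 0.996, -0.0, -0.001]
contact_force: [1.0, 0.2, 0.7]
gripper_width: 85.2
grasp_force: 0.0
```

```bash
python3 - <<'E'
from fit import *
delta([602.7,-24.6],5,99.4)
E
```

```text
t 6.8 pos [602.5 -19.6  58.1] cur yaw 99.9 shift [ 0.5 -4.9 53.1] roll 0.5494395415500577 j6 -1.63
```

>>> drive_tool:
  targets:
    - [-1,0.5,-5,35,0.5]
    - [-1,0.5,-5,53,0.5]
    - [-1,0.5,-5,53,0.5]
    - [1,0.5,-5,53,0.5]
    - [1,0.5,-5,53,0.5]
    - [1,0.5,-5,53,0.5]
    - [1,0.5,-5,53,0.5]
    - [1,0.5,-5,53,0.5]
    - [1,0.5,-5,53,0.5]
    - [1,0.5,-5,53,0.5]

```text
clock: 7.8
position: [604.1, -25.3, 7.1]
ee_rot: [-0.081, 0.997, 0.0, 0.001]
contact_force: [-0.8, 1.5, 5.8]
gripper_width: 21.6
grasp_force: 58.8
```

```bash
python3 - <<'E'
from fit import *
print(arm.read_state()["grasp_force"])
delta([434,332],60,112.8)
E
```

```text
58.81185829639435
t 7.8 pos [604.1 -25.3   7.1] cur yaw 99.3 shift [109.7 380.2 -53.1] roll -13.457355146493953 j6 -1.63
```

>>> drive_tool:
  targets:
    - [1,0,0,-40,0]
    - [1,0,10,-70,0]
    - [1,14,55,-70,-3]
    - [1,28,100,-70,-6]
    - [1,42,147,-70,-9]
    - [1,56,194,-70,-12]
    - [1,70,240,-70,-13.5]
    - [1,84,287,-70,-13.5]
    - [1,98,334,-70,-13.5]
    - [1,110,380,-70,-13.5]
    - [1,110,380,-50,-13.5]
    - [1,110,380,-35,-13.5]

```text
clock: 9.0
position: [432.2, 333.3, 40.3]
ee_rot: [-0.199, 0.98, 0.0, 0.0]
contact_force: [-0.8, -1.8, -0.6]
gripper_width: 21.9
grasp_force: 59.2
```

```bash
python3 - <<'E'
from fit import *
delta([434,332],12,112.8)
a=arm.get_image("top"); b=arm.get_image("scene")
crop(a,140,205,75,80,5,"pics/c1.png");crop(b,325,120,80,80,5,"pics/c2.png")
x,y=cv2.imread("pics/c1.png"),cv2.imread("pics/c2.png")
cv2.imwrite("pics/d.png",np.hstack([x,y]))
E
```

```text
t 9.0 pos [432.2 333.3  40.3] cur yaw 113.0 shift [-1.1 -1.9 28.3] roll 0.17627489700687704 j6 -2.12
```

View pics/d.png

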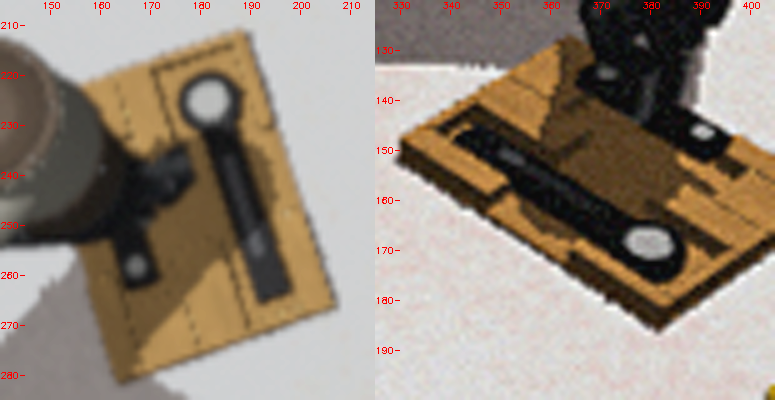

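```bash
python3 - <<'E'
from fit import *
print("head top",px2w("top",[(182,225)],16),"scene",px2w("scene",[(380,168.3)],16),"fk",461.9+60*.9235,265.6+60*.3836)
o,t,M=fit("tray",[(189.5,211),(207,266.5),(164,281)],[(100,-75),(-100,-75),(-100,75)],18)
print("short",o+M@[0,36],"long",o+M@[0,-36])
h=px2w("top",[(275,195),(277,216)],12); print("holes",h, np.linalg.norm(h[0]-h[1])/2,h.mean(0))
a=px2w("top",[(167,258)],45)[0];b=px2w("scene",[(390.5,146.5)],45)[0]
u=np.array([np.cos(.401),np.sin(.401)]);n=np.array([-u[1],u[0]])
for q in(a,b): print(q,(q-[432.2,333.3])@u,(q-[432.2,333.3])@n)
E
```

```text
head top [[516.34271523 287.05884305]] scene [[517.08987023 292.87419447]] fk 517.31 288.61600000000004
tray o [446.2 296.9] yaw 22.7 scale 0.982 rms 2.2
short [432.35558203 330.13199501] long [460.12535694 263.70278757]
holes [[639.93002603 -16.35313887]
 [567.40249688 -27.59006404]] 36.696426840654006 [603.66626146 -21.97160146]
[399.24124095 318.34519805] -36.18162300721182 -0.9033582711427336
[470.4262972  344.99473682] 39.75876198573723 -4.154216203197218
```

The long arm sits well inside its compartment. The short bar is above its own; lower it 29 mm and open only halfway, so the fingers stay clear of the long arm.

>>> drive_tool:
  targets:
    - [1,0,-2,0,0]
    - [1,0,-2,14,0]
    - [1,0,-2,23,0]
    - [1,0,-2,28,0]
    - [1,0,-2,29,0]
    - [1,0,-2,29,0]
    - [0.3,0,-2,29,0]
    - [0.1,0,-2,29,0]
    - [0.1,0,-2,29,0]
    - [0.1,0,-2,10,0]
    - [0.1,0,-2,-30,0]
    - [-0.5,0,-2,-70,0]

```text
clock: 10.3
position: [433.7, 329.4, 111.5]
ee_rot: [-0.198, 0.98, -0.001, -0.001]
contact_force: [1.0, 1.0, -0.1]
gripper_width: 51.9
grasp_force: 0.0
```

```bash
python3 - <<'E'
from fit import *
delta([483,-191],120,64)
E
```

```text
t 10.3 pos [433.7 329.4 111.5] cur yaw 112.8 shift [ 156.4 -498.7   -7.7] roll 48.82721710893013 j6 -2.12
```

>>> drive_tool:
  targets:
    - [-1,156,-499,-8,48.8]
    - [-1,156,-499,-8,48.8]
    - [-1,156,-499,-8,48.8]
    - [-1,156,-499,-8,48.8]
    - [-1,156,-499,-8,48.8]
    - [-1,156,-499,-8,48.8]
    - [-1,156,-499,-8,48.8]
    - [-1,156,-499,-8,48.8]
    - [-1,156,-499,-8,48.8]
    - [-1,156,-499,-8,48.8]
    - [-1,156,-499,-8,48.8]
    - [-1,156,-499,-8,48.8]

```text
clock: 11.5
position: [483.8, -193.4, 118.7]
ee_rot: [0.227, 0.974, -0.0, 0.0]
contact_force: [-0.4, 0.4, -0.4]
gripper_width: 85.5
grasp_force: 0.0
```

```bash
python3 - <<'E'
from fit import *
a=arm.get_image("top"); b=arm.get_image("scene")
delta([483,-191],12,64)
crop(a,285,190,80,85,5,"pics/c1.png");crop(b,170,165,80,85,5,"pics/c2.png")
x,y=cv2.imread("pics/c1.png"),cv2.imread("pics/c2.png")
cv2.imwrite("pics/e.png",np.hstack([x,y]))
cv2.imwrite("pics/full1.png",a)
E
```

```text
t 11.6 pos [ 483.4 -190.9  118.7] cur yaw 63.9 shift [  0.3  -0.3 106.7] roll -0.0686799456569247 j6 -1.96
```

View pics/e.png

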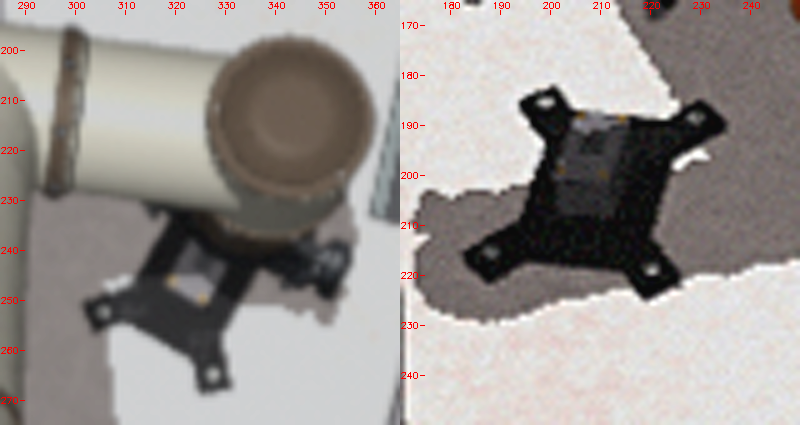

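The frame lies squarely below the gripper, with its holes in the scene view at (198.5,185), (229,188.5), (188,215.5) and (220,219).

```bash
python3 - <<'E'
from fit import *
h=px2w("scene",[(198.5,185),(229,188.5),(220,219),(188,215.5)],8);t=px2w("top",[(321.5,223),(344,235.5),(327,265),(305,252)],8)
print(h.mean(0),t.mean(0))
# order scene: robot-side pair first; front(+x) pair = last two
d=h[2:].mean(0)-h[:2].mean(0);e=t[:2].mean(0)-t[2:].mean(0)
for v in(d,e):print(v,np.degrees(np.arctan2(v[1],v[0])))
m=px2w("scene",[(259.5,203.5),(344.5,232.5),(292,253)],0);print(m,(m[1]+px2w("scene",[(259.5,203.5)],0)[0])/2)
E
```

```text
[ 484.63005009 -189.60118456] [ 483.42623962 -190.72465994]
[103.69337876 -51.29254185] -26.31957254140173
[101.87619269 -51.69630106] -26.905169737864927
[[526.68354112 -63.61923772]
 [694.4850393  107.3747007 ]
 [714.84907262 -40.28727516]] [610.58429021  21.87773149]
```

>>> drive_tool:
  targets:
    - [-1,0,0,50,0]
    - [-1,0,0,95,0]
    - [-1,0,0,105,0]
    - [-1,0,0,105,0]
    - [1,0,0,105,0]
    - [1,0,0,105,0]
    - [1,0,0,105,0]
    - [1,0,0,105,0]
    - [1,0,0,105,0]
    - [1,0,0,105,0]
    - [1,0,0,105,0]

```text
clock: 12.7
position: [485.2, -190.6, 15.5]
ee_rot: [0.225, 0.974, 0.0, 0.002]
contact_force: [-0.4, 2.7, 7.2]
gripper_width: 28.7
grasp_force: 61.9
```

```bash
python3 - <<'E'
from fit import *
im=cv2.imread("pics/top0.png"); g=cv2.cvtColor(im,cv2.COLOR_BGR2GRAY)
sub=g[172:240,236:296]; print(sub[8,8],sub[2,2],sub[40,20:40])
m=(sub<170).astype(np.uint8); m=cv2.morphologyEx(m,cv2.MORPH_CLOSE,np.ones((5,5)))
n,l,st,_=cv2.connectedComponentsWithStats(m); k=1+np.argmax(st[1:,4]); c,_=cv2.findContours((l==k).astype(np.uint8),0,2)
c=max(c,key=cv2.contourArea).reshape(-1,2)+[236,172]
W=px2w("top",c+0.0).astype(np.float32); r=cv2.minAreaRect(W); print(r)
print("cross",px2w("top",[(265.2,203.8)],0))
delta([610.2,17.4],15.5,97.8)
E
```

```text
107 148 [ 41  31  59  95 100 100 100 101 107 117 103 101 100 100  99  99  90  54
  28  28]
((606.0476684570312, 14.541893005371094), (234.88124084472656, 203.82347106933594), 3.5119779109954834)
cross [[610.16885029  15.26338738]]
t 12.7 pos [ 485.2 -190.6   15.5] cur yaw 64.0 shift [-21.4 241.8   0.3] roll -33.756536663448216 j6 -1.96
```

```bash
python3 - <<'E'
from fit import *
im=cv2.imread("pics/top0.png"); g=cv2.cvtColor(im,cv2.COLOR_BGR2GRAY)
def rect_of(x0,y0,x1,y1,th,z,k=5):
    m=cv2.morphologyEx((g[y0:y1,x0:x1]<th).astype(np.uint8),cv2.MORPH_CLOSE,np.ones((k,k)))
    n,l,st,_=cv2.connectedComponentsWithStats(m); i=1+np.argmax(st[1:,4])
    c,_=cv2.findContours((l==i).astype(np.uint8),0,2); c=max(c,key=cv2.contourArea).reshape(-1,2)+[x0,y0]
    print(cv2.minAreaRect(px2w("top",c,z).astype(np.float32)))
print(g[178,226:250],g[245:260,265])
rect_of(232,172,296,240,130,0); rect_of(232,172,296,240,138,0)
print("batt",g[270,352:390]);
for th in(120,130,138): rect_of(352,248,392,290,th,20)
E
```

```text
[148 148 148 148 148 148 148 148 148 148 148 148 148 148 146 138 133 130
 122 121 122 124 120 119] [148 149 149 148 149 149 149 148 148 148 148 149 149 148 148]
((611.1367797851562, 18.05864715576172), (191.70240783691406, 150.7242431640625), 7.65223503112793)
((610.34423828125, 17.925148010253906), (194.3728485107422, 152.1947479248047), 7.564591884613037)
batt [148 149 148 149 148 149 148 148 148 148 141 112  81 100 101 101 100  88
  40  18  27  26  25  24  42  75  96  98  99 113 139 148 148 148 148 148
 148 148]
((410.9615783691406, -350.2276916503906), (58.78169631958008, 91.86752319335938), 77.42218017578125)
((410.3968200683594, -350.7480773925781), (60.080623626708984, 94.56916046142578), 77.44969940185547)
((410.6498107910156, -349.9093322753906), (61.62737274169922, 97.30616760253906), 77.59932708740234)
```

>>> drive_tool:
  targets:
    - [1,-2,20,0,-2]
    - [1,-4,45,0,-5]
    - [1,-6,72,0,-10]
    - [1,-9,100,0,-15]
    - [1,-12,130,0,-20]
    - [1,-15,160,0,-25]
    - [1,-17,185,0,-30]
    - [1,-20,210,0,-33.6]
    - [1,-22,233,0,-33.6]
    - [1,-22.5,243.5,0,-33.6]
    - [1,-22.5,243.5,0,-33.6]
    - [1,-22.5,243.5,0,-33.6]

```text
clock: 13.9
position: [612.0, 19.2, 15.5]
ee_rot: [-0.067, 0.998, 0.0, 0.002]
contact_force: [0.1, 1.7, 5.6]
gripper_width: 28.9
grasp_force: 61.6
```

```bash
python3 - <<'E'
from fit import *
delta([611.9,18.3],15.5,97.6); print(arm.read_state()["contact_force"])
E
```

```text
t 13.9 pos [612.   19.2  15.5] cur yaw 97.7 shift [ 0.2 -0.8  0. ] roll 0.09854929272485435 j6 -1.73
[0.06574426 1.65209375 5.59036091]
```

>>> drive_tool:
  targets:
    - [-1,0,-0.5,0,0]
    - [-1,0,-0.5,0,0]
    - [-1,0,-0.5,0,0]
    - [-1,0,-0.5,-30,0]
    - [-1,0,-0.5,-75,0]
    - [-1,10,-20,-110,0]
    - [-1,249,-339,-110,20]
    - [-1,249,-339,-110,20]
    - [-1,249,-339,-110,20]
    - [-1,249,-339,-110,20]
    - [-1,249,-339,-110,20]
    - [-1,249,-339,-110,20]

```text
clock: 15.1
position: [455.5, -266.1, 123.9]
ee_rot: [0.108, 0.994, -0.0, 0.0]
contact_force: [0.8, 0.2, 0.0]
gripper_width: 85.7
grasp_force: 0.0
```

```bash
cat >> fit.py <<'E'
def rect_of(g,x0,y0,x1,y1,th,z,k=5):
    m=cv2.morphologyEx((g[y0:y1,x0:x1]<th).astype(np.uint8),cv2.MORPH_CLOSE,np.ones((k,k)))
    n,l,st,_=cv2.connectedComponentsWithStats(m); i=1+np.argmax(st[1:,4])
    c,_=cv2.findContours((l==i).astype(np.uint8),0,2); c=max(c,key=cv2.contourArea).reshape(-1,2)+[x0,y0]
    print(cv2.minAreaRect(px2w("top",c,z).astype(np.float32)))
E
python3 - <<'E'
from fit import *
a=arm.get_image("top");cv2.imwrite("pics/f.png",a);g=cv2.cvtColor(a,cv2.COLOR_BGR2GRAY)
print("mat",[int(x) for x in g[225,240:295:3]])
rect_of(g,232,172,296,240,130,0); rect_of(g,232,172,296,240,60,8,3);rect_of(g,232,172,296,240,75,8,3)
delta([410.7,-350.3],120,77.5)
E
```

```text
mat [152, 142, 107, 105, 100, 102, 104, 104, 105, 106, 104, 104, 104, 104, 104, 104, 81, 93, 104]
((599.368408203125, 5.561225891113281), (220.4459991455078, 185.59024047851562), 3.5114941596984863)
((611.8458862304688, 1.4709625244140625), (137.9275665283203, 137.88609313964844), 7.580788612365723)
((611.316650390625, 2.275482177734375), (140.33253479003906, 145.5144500732422), 6.102616786956787)
t 15.15 pos [ 451.5 -270.3  123.5] cur yaw 77.3 shift [ 22.2 -87.    3.6] roll -0.23567123738472162 j6 -1.56
```

>>> drive_tool:
  targets:
    - [-1,22,-87,3,0]
    - [-1,22,-87,3,0]
    - [-1,22,-87,40,0]
    - [-1,22,-87,53,0]
    - [-1,22,-87,53,0]
    - [-1,22,-87,53,0]

```text
clock: 15.75
position: [417.0, -345.0, 71.0]
ee_rot: [0.108, 0.994, -0.0, -0.0]
contact_force: [0.4, -0.4, -0.4]
gripper_width: 85.7
grasp_force: 0.0
```

```bash
python3 - <<'E'
from fit import *
g=cv2.cvtColor(cv2.imread("pics/top0.png"),cv2.COLOR_BGR2GRAY)
for z in(14,30):
  for th in(130,138): rect_of(g,350,182,402,246,th,z)
# side lines: left/right outer and inner edges per row
for v in range(196,240,4): print(v,[int(x) for x in g[v,354:400]])
a=arm.get_image("top");cv2.imwrite("pics/f2.png",a)
delta([410.7,-350.3],27,77.5)
E
```

```text
((594.1235961914062, -359.18524169921875), (93.26946258544922, 160.52633666992188), 78.8094711303711)
((594.1986694335938, -359.1036071777344), (95.65430450439453, 163.13206481933594), 79.6469955444336)
((590.2400512695312, -356.2394714355469), (92.38064575195312, 158.99656677246094), 78.80948638916016)
((590.3143310546875, -356.15850830078125), (94.74273681640625, 161.5775146484375), 79.64696502685547)
196 [148, 148, 148, 147, 148, 148, 148, 148, 148, 149, 148, 141, 111, 81, 106, 110, 110, 108, 106, 104, 104, 105, 108, 108, 107, 107, 106, 107, 106, 105, 105, 106, 106, 106, 106, 105, 106, 107, 107, 114, 128, 146, 148, 148, 149, 148]
200 [148, 149, 149, 149, 149, 148, 148, 148, 148, 148, 144, 120, 79, 107, 111, 109, 105, 90, 72, 75, 86, 106, 109, 109, 109, 109, 109, 108, 107, 106, 107, 107, 107, 106, 106, 107, 107, 107, 106, 116, 145, 149, 148, 149, 148, 148]
204 [148, 149, 148, 149, 148, 149, 148, 148, 149, 147, 133, 77, 56, 59, 61, 69, 67, 50, 58, 73, 96, 104, 108, 109, 108, 109, 109, 109, 109, 109, 108, 107, 108, 107, 107, 107, 106, 107, 119, 145, 148, 148, 148, 148, 149, 148]
208 
[... 1103 characters left out ...]
, 62, 59, 60, 60, 61, 61, 62, 62, 61, 61, 61, 62, 62, 61, 61, 61, 61, 61, 61, 64, 77, 98, 109, 114, 130, 147, 148, 148, 148, 148, 149, 149, 148, 148, 148, 148, 148]
232 [148, 149, 148, 144, 123, 82, 93, 97, 67, 60, 60, 60, 60, 62, 62, 61, 61, 61, 61, 61, 62, 61, 61, 61, 61, 61, 62, 60, 62, 81, 107, 113, 130, 147, 148, 148, 148, 148, 148, 149, 148, 148, 148, 149, 149, 148]
236 [148, 148, 148, 148, 148, 149, 149, 148, 147, 147, 147, 147, 145, 139, 131, 129, 125, 109, 84, 78, 73, 69, 63, 62, 61, 62, 62, 62, 76, 108, 109, 121, 145, 149, 148, 148, 148, 148, 148, 148, 148, 148, 149, 148, 148, 148]
t 15.8 pos [ 417.5 -345.    71.6] cur yaw 77.7 shift [ 5.6 -6.6 44.6] roll 0.1512164632980273 j6 -1.4
```

```bash
python3 - <<'E'
from fit import *
v=np.array([212,216,220,224,228,232])
L=px2w("top",np.c_[[365.45,364.85,364.05,363.46,362.37,361.4],v],14)
Rr=px2w("top",np.c_[[387.3,386.35,385.4,384.4,383.3,383.0],v],0)
pl=np.polyfit(L[:,0],L[:,1],1);pr=np.polyfit(Rr[:,0],Rr[:,1],1)
print(np.degrees(np.arctan([pl[0],pr[0]])),(np.polyval(pl,570)-np.polyval(pr,570))*np.cos(.19))
print("centre y at x=500,570:",[(np.polyval(pl,x)+np.polyval(pr,x))/2 for x in(500,570)])
# end stop edge: column 375, z=30 edge of housing (light->dark)
g=cv2.cvtColor(cv2.imread("pics/top0.png"),cv2.COLOR_BGR2GRAY)
for u in(370,382):print([int(x) for x in g[200:214,u]])
E
```

```text
[ -9.78981293 -11.58358335] 71.573116918075
centre y at x=500,570: [np.float64(-342.5448929047408), np.float64(-355.75805216675656)]
[105, 107, 104, 95, 67, 45, 64, 65, 61, 61, 60, 60, 61, 60]
[107, 108, 109, 109, 109, 108, 100, 68, 51, 62, 63, 61, 60, 60]
```

>>> drive_tool:
  targets:
    - [-1,5.5,-6.5,20,0]
    - [-1,5.5,-6.5,40,0]
    - [-1,5.5,-6.5,44,0]
    - [-1,5.5,-6.5,44,0]
    - [1,5.5,-6.5,44,0]
    - [1,5.5,-6.5,44,0]
    - [1,5.5,-6.5,44,0]
    - [1,5.5,-6.5,44,0]
    - [1,5.5,-6.5,44,0]
    - [1,5.5,-6.5,44,0]
    - [1,5.5,-6.5,44,0]
    - [1,5.5,-6.5,44,0]

```text
clock: 17.0
position: [410.3, -350.0, 27.3]
ee_rot: [0.108, 0.994, -0.0, 0.0]
contact_force: [-0.0, 2.0, 6.7]
gripper_width: 18.4
grasp_force: 61.0
```

>>> drive_tool:
  targets:
    - [1,-5,6,0,-0.5]
    - [1,-15,14,0,-1]
    - [1,-25,21,0,-1.8]
    - [1,-35,26.5,0,-1.8]
    - [1,-35,26.5,0,-1.8]
    - [1,-35,26.5,0,-1.8]

```text
clock: 17.6
position: [448.8, -331.6, 27.3]
ee_rot: [0.092, 0.996, 0.0, -0.001]
contact_force: [-3.2, 2.2, 8.5]
gripper_width: 18.5
grasp_force: 61.3
```

```bash
python3 - <<'E'
from fit import *
a=arm.get_image("top"); b=arm.get_image("scene")
crop(a,335,180,75,100,5,"pics/c1.png");crop(b,115,175,80,100,5,"pics/c2.png")
cv2.imwrite("pics/g.png",np.hstack([cv2.imread("pics/c1.png"),cv2.imread("pics/c2.png")]))
delta([572.7,-355],27.3,79.3)
E
```

```text
t 17.7 pos [ 448.9 -331.5   27.3] cur yaw 79.4 shift [-126.    -0.3   -0.2] roll 0.12078907685517493 j6 -1.41
```

View pics/g.png

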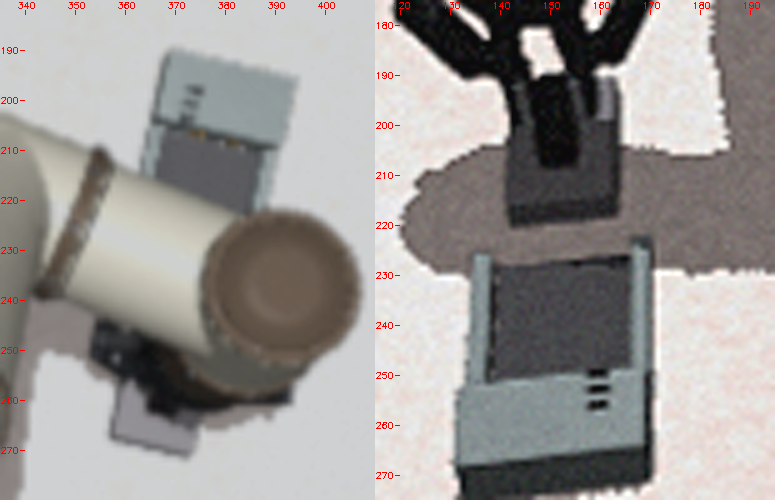

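In the scene crop, the battery's front corners are at (142,219.5) and (163.5,217.5), facing the bay mouth at (138.5,228)–(166.5,226).

```bash
python3 - <<'E'
from fit import *
b=px2w("scene",[(142,219.5),(163.5,217.5)],0);bt=px2w("scene",[(141.5,215),(163.5,213.5)],20)
l=px2w("scene",[(138.5,229),(138,245)],0); r=px2w("scene",[(166.5,227),(166,245)],14)
print(b,bt,l,r,sep="\n")
u=np.array([np.cos(-.187),np.sin(-.187)]);n=np.array([-u[1],u[0]])
for q in(b,bt,l,r):print((q@n).round(1),(q@u).round(1))
print("tcp",np.array([448.9,-331.5])@n,np.array([572.7,-355])@n, np.array([570,-355.8])@n)
g=cv2.cvtColor(arm.get_image("scene"),cv2.COLOR_BGR2GRAY)
for v in(217,230,236,242):print(v,[int(x) for x in g[v,130:176]])
E
```

```text
[[ 485.35536311 -366.24032008]
 [ 496.02627629 -312.88702899]]
[[ 489.45637125 -364.54274898]
 [ 502.1112216  -310.94262531]]
[[ 515.75766759 -379.57428332]
 [ 568.91565419 -388.54603581]]
[[ 545.24345428 -312.07915512]
 [ 603.77468431 -324.01385282]]
[-269.6 -215.2] [545.  545.5]
[-267.2 -212.2] [548.7 551.2]
[-277.1 -276. ] [577.3 631.2]
[-205.3 -206.1] [593.8 653.5]
tcp -242.26484559588928 -242.33924564736813 -243.627261260347
217 [80, 83, 82, 85, 80, 84, 82, 81, 79, 86, 78, 39, 14, 15, 19, 29, 27, 26, 28, 24, 22, 16, 26, 23, 25, 23, 21, 23, 25, 24, 16, 21, 24, 42, 71, 77, 80, 74, 80, 77, 80, 78, 84, 81, 78, 84]
230 [180, 182, 156, 95, 98, 104, 108, 87, 48, 56, 42, 52, 47, 49, 49, 45, 43, 52, 42, 49, 46, 51, 47, 43, 45, 50, 44, 46, 47, 48, 48, 46, 46, 43, 47, 42, 80, 111, 104, 77, 92, 185, 168, 170, 170, 170]
236 [168, 164, 170, 150, 100, 101, 104, 79, 16, 43, 53, 39, 45, 43, 43, 52, 42, 50, 39, 51, 48, 45, 49, 52, 47, 51, 49, 51, 50, 49, 48, 45, 48, 51, 43, 48, 79, 110, 103, 74, 96, 177, 169, 168, 169, 168]
242 [170, 169, 156, 106, 93, 100, 102, 62, 23, 46, 50, 45, 50, 48, 47, 47, 43, 56, 45, 47, 50, 45, 49, 42, 45, 50, 50, 52, 44, 47, 45, 52, 49, 46, 46, 45, 83, 109, 103, 72, 91, 174, 165, 167, 168, 164]
```

Lateral alignment is within 1–2 mm. Sliding in.

>>> drive_tool:
  targets:
    - [1,-10,0,0,0]
    - [1,-24,0,0,0]
    - [1,-38,0,0,0]
    - [1,-52,0,0,0]
    - [1,-65,0,0,0]
    - [1,-77,0,0,0]
    - [1,-88,0,0,0]
    - [1,-98,0,0,0]
    - [1,-106,0,0,0]
    - [1,-112,0,0,0]
    - [1,-115,0,0,0]
    - [1,-115,0,0,0]

```text
clock: 18.95
position: [560.0, -352.8, 27.4]
ee_rot: [0.092, 0.996, 0.0, -0.003]
contact_force: [-7.6, 1.8, 9.2]
gripper_width: 18.9
grasp_force: 61.5
```

>>> drive_tool:
  targets:
    - [1,-2,0,0,0]
    - [1,-4,0,0,0]
    - [1,-6,0,0,0]
    - [1,-8,0,0,0]
    - [1,-8,0,0,0]

```text
clock: 19.45
position: [567.6, -354.2, 27.4]
ee_rot: [0.093, 0.996, 0.0, -0.003]
contact_force: [-8.1, 1.9, 9.6]
gripper_width: 18.6
grasp_force: 61.6
```

>>> drive_tool:
  targets:
    - [1,-1.5,0,0,0]
    - [1,-3,0,0,0]
    - [1,-4.5,0,0,0]
    - [1,-6,0,0,0]
    - [1,-6,0,0,0]

```text
clock: 19.95
position: [572.3, -355.1, 27.4]
ee_rot: [0.093, 0.996, 0.001, -0.005]
contact_force: [-10.3, 1.9, 11.0]
gripper_width: 18.3
grasp_force: 61.8
```

>>> drive_tool:
  targets:
    - [1,-1.5,0,0,0]
    - [1,-3,0,0,0]
    - [1,-4,0,0,0]
    - [1,-4,0,0,0]

```text
clock: 20.35
position: [572.4, -355.1, 27.6]
ee_rot: [0.093, 0.996, 0.002, -0.009]
contact_force: [-17.8, 4.2, 16.7]
gripper_width: 18.5
grasp_force: 62.6
```

The battery met the stop at x = 572.4; 572.7 was predicted. Releasing and retreating clear of everything.

>>> drive_tool:
  targets:
    - [1,2,0,0,0]
    - [-1,2,0,0,0]
    - [-1,2,0,0,0]
    - [-1,2,0,0,0]
    - [-1,2,0,0,0]
    - [-1,2,0,-20,0]
    - [-1,2,0,-60,0]
    - [-1,2,0,-110,0]
    - [-1,2,0,-160,0]
    - [-1,2,0,-200,0]
    - [-1,50,0,-200,0]
    - [-1,100,0,-200,0]

```text
clock: 21.55
position: [483.1, -337.5, 227.7]
ee_rot: [0.092, 0.996, -0.0, 0.002]
contact_force: [-0.4, -0.1, -0.7]
gripper_width: 85.5
grasp_force: 0.0
```

>>> drive_tool:
  targets:
    - [-1,50,-40,0,0]
    - [-1,100,-80,0,0]
    - [-1,140,-120,0,0]
    - [-1,180,-160,0,0]
    - [-1,210,-200,0,0]
    - [-1,240,-240,0,0]
    - [-1,240,-280,0,0]
    - [-1,240,-300,0,0]
    - [-1,240,-300,0,0]

```text
clock: 22.45
position: [188.9, -592.4, 225.2]
ee_rot: [0.095, 0.995, -0.0, -0.0]
contact_force: [0.3, 0.5, -0.2]
gripper_width: 85.3
grasp_force: 0.0
```

```bash
python3 - <<'E'
from fit import *
s=arm.read_state();print(s["clock"],s["position"],s["contact_force"])
a=arm.get_image("top");cv2.imwrite("pics/z.png",a);b=arm.get_image("scene");cv2.imwrite("pics/zs.png",b)
g=cv2.cvtColor(a,cv2.COLOR_BGR2GRAY);g0=cv2.cvtColor(cv2.imread("pics/top0.png"),cv2.COLOR_BGR2GRAY)
print("mat now/before");rect_of(g,232,172,296,240,130,0)
for t in(55,65,75): rect_of(g,240,180,290,232,t,8,3)
# differences vs start, list blobs
d=(cv2.absdiff(g,g0)>30).astype(np.uint8);n,l,st,c=cv2.connectedComponentsWithStats(d)
print([x.tolist() for x in st[1:] if x[4]>8])
for u in(368,374,380):print(u,[int(x) for x in g[200:236,u]])
for v in range(184,230,4):print(v,[int(x) for x in g[v,244:288]])
E
```

```text
22.45 [ 188.93494424 -592.4040597   225.19848696] [ 0.27769151  0.50317053 -0.16245317]
mat now/before
((611.0726318359375, 18.06817626953125), (191.725341796875, 150.83265686035156), 7.751343727111816)
((610.7200317382812, 17.946956634521484), (136.78927612304688, 106.20040893554688), 6.889702796936035)
((610.050048828125, 19.50112533569336), (140.1634063720703, 109.64868927001953), 6.784132957458496)
((609.649658203125, 17.86455535888672), (141.30992126464844, 112.85227966308594), 6.760160446166992)
[[245, 179, 38, 45, 719], [263, 199, 3, 5, 12], [366, 207, 20, 26, 210], [373, 212, 7, 14, 71], [175, 219, 24, 47, 376], [249, 218, 6, 6, 19], [253, 220, 8, 6, 23], [301, 220, 48, 49, 928], [160, 234, 15, 30, 215], [361, 253, 24, 31, 497], [452, 253, 38, 19, 254], [407, 264, 88, 57, 1061], [352, 268, 93, 59, 693], [258, 291, 69, 46, 590], [380, 291, 143, 100, 2799], [336, 297, 14, 24, 49], [486, 304, 36, 22, 256], [386, 314, 19, 7, 54], [370, 321, 43, 21, 236], [285, 322, 7, 20, 54], [366, 325, 13, 10, 17], [283, 328, 10, 19, 41], [507, 328, 32, 32, 495], [300, 332, 53, 58, 301], [355, 
[... 2443 characters left out ...]
, 34, 31, 33, 31, 26, 25, 32, 54, 82, 97, 100, 99, 100, 105, 113, 119]
220 [111, 116, 103, 100, 95, 74, 43, 46, 83, 108, 85, 38, 28, 42, 70, 83, 83, 83, 85, 87, 88, 92, 97, 93, 93, 94, 98, 99, 98, 94, 78, 46, 41, 64, 77, 52, 36, 56, 86, 99, 100, 105, 113, 113]
224 [113, 117, 104, 100, 101, 100, 98, 91, 79, 56, 57, 86, 99, 101, 101, 101, 101, 101, 101, 101, 101, 105, 112, 102, 100, 101, 100, 101, 100, 100, 100, 100, 100, 96, 92, 99, 101, 101, 101, 101, 100, 101, 105, 110]
228 [112, 118, 104, 101, 101, 102, 102, 102, 102, 101, 102, 101, 101, 101, 101, 101, 101, 102, 102, 103, 104, 108, 114, 104, 103, 102, 103, 103, 104, 104, 105, 109, 110, 112, 115, 116, 116, 114, 112, 115, 114, 111, 116, 117]
```

```bash
python3 - <<'E'
from fit import *
g=cv2.cvtColor(cv2.imread("pics/z.png"),cv2.COLOR_BGR2GRAY);s=cv2.cvtColor(cv2.imread("pics/zs.png"),cv2.COLOR_BGR2GRAY)
for t in(45,55): rect_of(g,158,232,177,268,t,16,5); rect_of(g,174,217,200,268,t,16,5)
for t in(35,45):
  m=(s[125:185,330:410]<t).astype(np.uint8);n,l,st,c=cv2.connectedComponentsWithStats(m)
  print([(x.tolist(),px2w("scene",[q+[330,125]],16)[0].round()) for x,q in zip(st[1:],c[1:]) if x[4]>60])
E
```

```text
((434.6992492675781, 328.3700866699219), (97.5584945678711, 26.410511016845703), 27.39514923095703)
((461.22998046875, 259.7904052734375), (159.84014892578125, 44.338016510009766), 30.468008041381836)
((434.87725830078125, 327.9835205078125), (101.58412170410156, 29.522737503051758), 26.396867752075195)
((464.0830383300781, 260.9520263671875), (169.8577423095703, 47.46187973022461), 29.468107223510742)
[([0, 11, 69, 41, 799], array([451., 282.])), ([33, 38, 47, 22, 155], array([548., 288.]))]
[([0, 11, 70, 41, 890], array([451., 282.])), ([32, 38, 48, 22, 171], array([548., 288.]))]
```

```bash
python3 -c "
from bench import arm
print(arm.job_done())"
```

```text
the job is handed in; nothing more can be done
None
```

I did all four steps in the order asked, then handed the job in at about 22.5 s of the 72 s allowed: both pieces lie in their tray compartments, the frame is centred on the mat to within about 1 mm and 1°, the battery is against the end stop, and the final top view showed no bystander moved.

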